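Click the drive sled home on its spring-button rail

ROBOT

A 6-joint arm with a two-finger parallel gripper is mounted at the origin on the work surface. World frame = base frame: x ahead of the robot, y to its left, z up, the work surface at z = 0. Lengths are in mm, angles in rad, forces in N, time in s.
With the tool pointing down it reaches from about 350 to 975 mm from the base axis. Payload 7.1 kg.
Tool frame: the origin (TCP) lies between the finger pads; the fingertips stand 19 mm ahead of it and the grasp point (between the pads) is the TCP (ctrl.tcp_to_tips is the distance from the TCP to the fingertips, in mm); z points along the fingers, y is the line along which they close (so a half turn about z gives the same grasp; the last joint's range is limited). The gripper opens to 88 mm and grips with 3 to 60 N. Pads are 20 mm wide; open, the fingers measure 115 mm over their backs; the gripper's body (75 mm by 178 mm) begins 61 mm behind the grasp point.
Start: joints at [-1.263, 0.423, 1.63, -0, 1.089, -0.019], TCP at [200.651, -591.899, 241.675] pointing down, gripper open.
Joint ranges: [-3, 3], [-0.9, 2.11], [0.09, 2.58], [-1.31, 4.45], [0.11, 2.69], [-2.54, 2.54]. Speed limits (rad/s): [2.39, 2.39, 3.01, 3.14, 3.14, 3.14].

INTERFACE

Orientations are given as a rotation vector (axis times angle).
In Python, from workcell import status, optics, ctrl gives the robot as it stands. The module is installed in compiled form; this text tells all that it offers.
- The arm moves only by the shell command python3 -m inch 'ROWS'. ROWS is JSON, a list that holds one entry, the list of rows, each a list of 7 numbers: the shift along the tool's x, y, z in mm, then the turn, a rotation vector about the tool's x, y, z in rad, then the opening in per cent of the stroke, from 0 (shut) to 100 (fully open). A call has 1 to 20 rows; each row is the pose to reach, as a shift and turn from the pose commanded when the call began, along the tool's axes at that moment; what a row does not reach only later rows make up. A row lasts 1/10 s, in which the tool goes at most 50 mm and 8.59 degrees, less where a joint would pass 70% of its speed; a pose out of reach is approached as far as the arm can. A call with a gripper value outside its range is refused whole. The fingers move at their own pace and stop on an object; the grip force is fixed at half the most. Time passes only in rows, so rows that repeat a pose let the fingers close. It gives the time, the measured TCP pose, the force, the opening and the grip force at its end, in the units of the state.
- status.get_obs(): the state, without advancing time (a new reading comes with each control period).
- optics.get_image(name): name is "scene" or "side" or "wrist"; returns a dict with "frame" (420x560x3 uint8, red, green, blue), "fx", "fy", "cx", "cy" (pixels), "rvec" (rotation vector, rad) and "tvec" (3), from world to camera coordinates, as OpenCV has them; the wrist camera has in their place "hand_eye" (4x4, takes a point from camera to tool coordinates, whose origin is the TCP and whose axes are the flange's). Camera axes: x right, y down, z forward; pixel columns grow to the right and rows downward; lengths in mm; the calibration is good to about 2 mm. A picture is of the moment at which its call begins: read the wrist's pose just before it. There is no depth.
- ctrl.close_job(): hands the job in; it is judged then, once.
The state is a dict: "t": time; "qpos": joint angles; "qvel": joint speeds; "joint_torque": joint torques, N m; "ee_pos": TCP position; "orientation": TCP orientation; "ft_force": force on the tool from outside, world axes, zero at the start; "moment": the same for the moment, N m; "width": finger opening in mm; "grasp_force": force on a finger pad.
Only numpy, scipy, OpenCV 4.12 (cv2) and the standard library are available. Lean on these libraries where they do the work, as an engineer would, in place of code of your own. Each camera call takes 0.05 s, during which the arm holds its last target. There are 200 camera calls.

TASK

The drive sled has come unclipped on its rail: slide it gently up to the two spring buttons, squeeze the buttons in with the fingers while you slide the sled's mouth over them, and push it on towards the tower until both buttons pop right out through the holes in its sides. Never force the sled against a button with more than about 15 N, let go when it is locked, and leave the other things on the shelf where they are.

Things in the scene. Friction and masses are not known exactly. Their poses are not given: they have to be found in the camera images.
- rail: Fixed level aluminium rail, section 20 wide x 24 high, running into the side of a charcoal drive tower (130 x 170 x 150 high), other end in a slim post. Origin: on the work surface under the rail's axis, which is 75 mm above it. +x along the rail towards the tower, z up, y square to the rail. Tower face at x = +140, post face at x = -262 mm. Rail clear all round between them.
- rail_mid (a point): Point on the rail's axis 75 mm above the rail's origin (same axes). The two spring buttons stick out of the rail's two sides (+y, -y), facing apart at axis height, near here. Their exact place along the rail is not measured: anywhere within 30 mm before or behind this point; feel for it (the sled, pushed gently forward, stops against them) or look.
- sled: Loose grey plastic sled, about 280 g, threaded on the rail: a tube 145 long, 32 wide outside; top 16 above, underside 17.5 below the origin; about 1 mm play. A flat steel drive (plate 76 wide) lies on it from 48 to 150 mm behind the mouth, top 31 above the origin. Origin: on tube and rail axis, in the plane of its front mouth; +x forward to the tower, z up. It starts short of the buttons.
- sled_holes (a point): Point on the tube's axis 30 mm behind its mouth, midway between the two side holes (15 long, 15 high, through the 5 mm side walls). The mouth is flared inside over its first 8 mm: it swallows a button squeezed level with the tube's outer sides, but just stops against one that is fully out. Once in the holes the buttons stand 6 mm proud and stop the sled both ways.
- button_near (a joint): Round-nosed steel spring button on the rail's +y side (nearer the robot), 12 mm along the rail, 10 high. In m: 0 = fully out (44 mm over both noses), 0.006 = level with the sled's outer side, 0.011 = held in by the tube wall. 1.25 N at 0 plus 0.25 N per mm. Moves square to the rail; finger pads that overhang the mouth while gripping the sled's two sides press both in level.
- button_far (a joint): The same kind of spring button on the rail's -y side (away from the robot), same values.
- magnet_tray: Bystander: round shallow stainless steel magnet tray, 100 mm across, 18 mm high; origin at the centre of its underside.
- paperweight: Bystander: clear glass dome paperweight, 68 mm across, 44 mm high; origin at the centre of its underside.
- drive_case: Bystander: blue silicone drive case, 115 x 78 x 20 mm; origin at the centre of its underside.
- acrylic_box: Bystander: clear acrylic box with hinged lid, 90 x 110 mm, 45 mm high plus a lid with a knob 35 mm tall; origin at the centre of its underside.
Things that resemble listed ones, but are neither listed nor needed, are in the scene too. There is more than one size of the sled; the one meant has the size given above.

How it is judged (in metres and radians):
On the way, in this order (a step that is already met when the one before it is completed fails the run):
1. the buttons are squeezed in with the sled still short of them (value of joint each of button_near, button_far above 0.004 m and x of sled in the frame of button_near below -0.001 m), for 0.1 s.
2. both buttons are under the sled's tube walls (value of joint each of button_near, button_far above 0.009 m and x of sled in the frame of button_near above 0.004 m), for 0.05 s.
At the end, for the whole second after the job is handed in: Both buttons stand out (within 2.5 mm of fully out) through the sled's side holes, the sled's mouth 26 to 34 mm past the buttons' centres and in line with the rail within 0.1 rad, at rest and released (value of joint each of button_near, button_far below 0.0025 m and x of sled in the frame of button_near between 0.026 and 0.034 m and angle between the x axis of sled and the x axis of rail, either way round below 0.1 rad and linear speed of sled below 0.01 m/s and contact force between the fingers and sled below 0.1 N); the robot touches nothing.
It fails at once if the sled is forced against a button with more than 16 N (contact force between sled and button_near above 16 N or contact force between sled and button_far above 16 N).
It fails at once if the magnet tray is pushed more than 20 mm or tipped (distance of magnet_tray from where it was at the start of the episode above 0.02 m or angle between magnet_tray's own z axis and vertical above 0.3 rad).
It fails at once if the paperweight is pushed more than 20 mm or tipped (distance of paperweight from where it was at the start of the episode above 0.02 m or angle between paperweight's own z axis and vertical above 0.3 rad).
It fails at once if the drive case is pushed more than 20 mm or tipped (distance of drive_case from where it was at the start of the episode above 0.02 m or angle between drive_case's own z axis and vertical above 0.3 rad).
It fails at once if the acrylic box is pushed more than 20 mm or tipped (distance of acrylic_box from where it was at the start of the episode above 0.02 m or angle between acrylic_box's own z axis and vertical above 0.3 rad).
It also fails if it takes over 70 s, if anything falls off the work surface, if the arm or the gripper's body presses on something with over 40 N, if the wrist force passes 120 N, or if a joint passes its speed limit or range.

## Working session

There is one attempt and no reset: what is moved stays moved. The work goes in short steps, Python scripts to look and compute and a shell command to move; the robot and the scene stay as the last step left them, time stands still between calls to the robot, and variables do not carry over. Pictures are saved under pics/ and viewed, at most 10 in all, crops included, and the job is handed in when it is done.

```bash
mkdir -p pics; cat > h.py <<'E'
from workcell import status, optics, ctrl
import numpy as np, cv2
from scipy.spatial.transform import Rotation as R
def cam(n):
    o=status.get_obs(); im=optics.get_image(n)
    if n=="wrist":
        T=np.eye(4);T[:3,:3]=R.from_rotvec(o["orientation"]).as_matrix();T[:3,3]=o["ee_pos"]
        M=np.linalg.inv(T@np.array(im["hand_eye"]))
    else:
        M=np.eye(4);M[:3,:3]=R.from_rotvec(np.ravel(im["rvec"])).as_matrix();M[:3,3]=np.ravel(im["tvec"])
    K=np.array([[im["fx"],0,im["cx"]],[0,im["fy"],im["cy"]],[0,0,1]])
    return im["frame"],K,M
def ray(K,M,u,v,z):
    d=M[:3,:3].T@np.linalg.inv(K)@[u,v,1]; c=-M[:3,:3].T@M[:3,3]
    return c+d*(z-c[2])/d[2]
def proj(K,M,p):
    q=K@(M[:3,:3]@np.array(p,float)+M[:3,3]); return q[:2]/q[2]
def save(n,f,s=1):
    cv2.imwrite("pics/"+n+".png",cv2.resize(f[:,:,::-1],None,fx=s,fy=s,interpolation=cv2.INTER_CUBIC))
E
python3 - <<'E'
from h import *
import pickle
d={}
for n in("scene","side","wrist"):
    d[n]=cam(n); save(n,d[n][0])
pickle.dump(d,open("c0.pkl","wb"))
o=status.get_obs();print(o)
for n in d: print(n, -d[n][2][:3,:3].T@d[n][2][:3,3])
E
```

```text
{'t': 0.15, 'qpos': array([-1.26301079e+00,  4.23657096e-01,  1.63053139e+00, -1.78598961e-05,
        1.08858142e+00, -1.90414010e-02]), 'qvel': array([ 0.00177621, -0.00090108, -0.00436402,  0.00011667, -0.00078731,
       -0.00125763]), 'joint_torque': array([-5.82020803e-04, -5.44985282e+01, -2.73920721e+01,  6.43698452e-02,
        2.05570192e-02, -7.33237607e-05]), 'ee_pos': array([ 200.51818682, -591.51804621,  241.07871895]), 'orientation': array([-3.09859006e+00, -5.10920411e-01,  2.90530445e-04]), 'ft_force': array([0.39332179, 0.00352558, 0.47423088]), 'moment': array([0.05185903, 0.03754354, 0.06176276]), 'grasp_force': 0.0, 'width': 87.84620925053912}
scene [1140.69243028 -268.64031052 1020.77616271]
side [  386.01711576 -1073.29877583  1150.36128128]
wrist [ 273.2791033  -566.96911579  384.20442453]
```

View pics/scene.png

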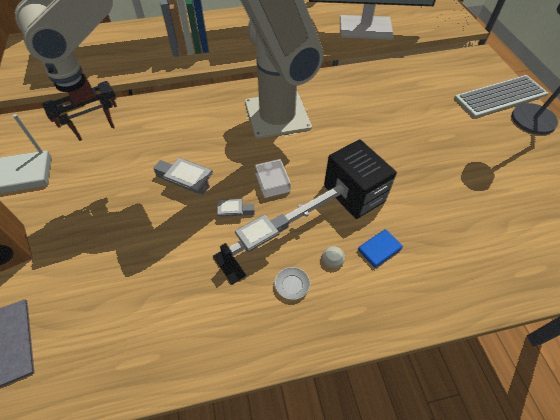

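View pics/side.png

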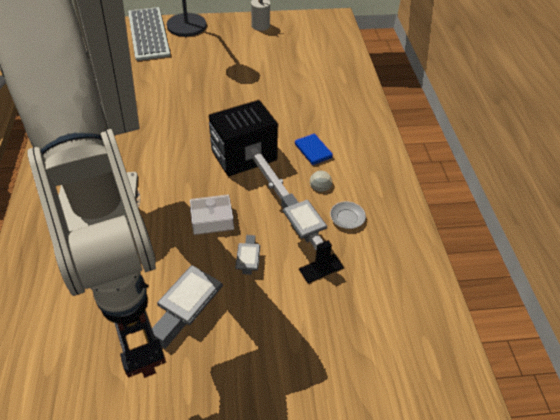

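The scene view shows three sleds. The candidates are the one on the rail at (258,232), a large loose one on the desk at (185,173), and a small loose one at (234,208). I choose the one threaded on the rail. The tower is at (360,180) and the post at (230,262). Next I'll check it in one close crop.

```bash
python3 - <<'E'
from h import *
import pickle
d=pickle.load(open("c0.pkl","rb"))
a=d["scene"][0][160:290,205:365]; b=d["side"][0][125:285,225:345]
a=cv2.resize(a,None,fx=2.8,fy=2.8,interpolation=cv2.INTER_CUBIC); b=cv2.resize(b,None,fx=2.8,fy=2.8,interpolation=cv2.INTER_CUBIC)
c=np.zeros((450,800,3),np.uint8); c[:a.shape[0],:a.shape[1]]=a; c[:b.shape[0],450:450+b.shape[1]]=b
save("crop",c)
E
```

```text
(no output)
```

View pics/crop.png

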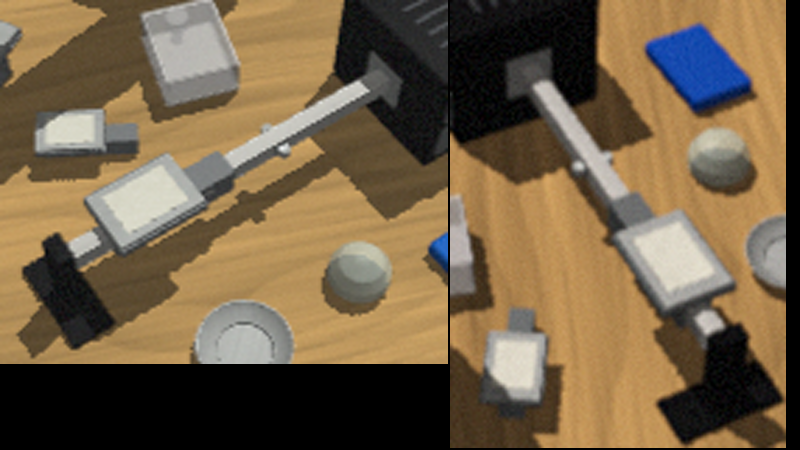

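```bash
python3 - <<'E'
from h import *
import pickle
d=pickle.load(open("c0.pkl","rb"))
S=lambda x,y:(205+x/2.8,160+y/2.8)
D=lambda x,y:(225+(x-450)/2.8,125+y/2.8)
def tri(s,e):
    P=[d[n][1]@d[n][2][:3] for n in("scene","side")]
    X=cv2.triangulatePoints(P[0],P[1],np.array(s,float).reshape(2,1),np.array(e,float).reshape(2,1)).ravel();return X[:3]/X[3]
for nm,s,e in [("btnA(near)",S(266,129),D(578,168)),("btnB",S(285,151),D(607,158)),("railtower",S(370,86),D(541,84)),
 ("plate rear-l",S(86,202),D(673,315)),("plate fr-l",S(170,155),D(613,237)),("plate fr-r",S(204,198),D(683,211)),("plate re-r",S(120,250),D(735,284)),
 ("mouth top l",S(217,152),D(613,205)),("mouth top r",S(232,170),D(640,195))]:
    print(nm,tri(s,e).round(1), "scene@z",ray(*d["scene"][1:],*s,75 if 'btn' in nm else 106 if 'plate' in nm else 91).round(1),"side@z",ray(*d["side"][1:],*e,75 if 'btn' in nm else 106 if 'plate' in nm else 91).round(1))
E
```

```text
btnA(near) [498.4 -47.7  80.7] scene@z [492.9 -45.1  75. ] side@z [499.4 -43.2  75. ]
btnB [528.8 -34.9  78.8] scene@z [525.2 -33.   75. ] side@z [529.7 -32.   75. ]
railtower [471.4  76.1  82.4] scene@z [473.8  76.   91. ] side@z [471.7  64.4  91. ]
plate rear-l [ 561.5 -253.1  100.6] scene@z [ 559.9 -249.5  106. ] side@z [ 562.1 -260.2  106. ]
plate fr-l [ 520.2 -156.7   98.7] scene@z [ 523.6 -156.4  106. ] side@z [ 519.7 -164.   106. ]
plate fr-r [ 587.4 -137.9  109. ] scene@z [ 581.9 -134.4  106. ] side@z [ 589.1 -137.5  106. ]
plate re-r [ 622.5 -228.2  105.2] scene@z [ 621.1 -226.8  106. ] side@z [ 623. -230.  106.]
mouth top l [ 525.1 -109.2   92.1] scene@z [ 520.8 -106.2   91. ] side@z [ 526.3 -110.4   91. ]
mouth top r [ 552.1 -100.2   94.2] scene@z [546.1 -96.4  91. ] side@z [553.7 -99.7  91. ]
```

The near side shows the box and the far side shows the dome and tray. The sled on the rail has the right size (plate about 76 x 102). Rail heading is about 111°, the mouth is near (537,-104) and the buttons near (513,-40). I'll move above the mouth, tool x along the rail.

```bash
python3 -m inch '[[[475,-353,20,0,0,-1.61,60],[475,-353,20,0,0,-1.61,60],[475,-353,20,0,0,-1.61,60],[475,-353,20,0,0,-1.61,60],[475,-353,20,0,0,-1.61,60],[475,-353,20,0,0,-1.61,60],[475,-353,20,0,0,-1.61,60],[475,-353,20,0,0,-1.61,60],[475,-353,20,0,0,-1.61,60],[475,-353,20,0,0,-1.61,60],[475,-353,20,0,0,-1.61,60],[475,-353,20,0,0,-1.61,60],[475,-353,20,0,0,-1.61,60],[475,-353,20,0,0,-1.61,60],[475,-353,20,0,0,-1.61,60],[475,-353,20,0,0,-1.61,60]]]'
python3 - <<'E'
from h import *
import pickle
d=cam("wrist"); pickle.dump(d,open("w1.pkl","wb"));save("w1",d[0],1.4)
E
```

```text
t: 1.75
ee_pos: [536.5, -106.2, 221.6]
orientation: [-1.782, -2.587, 0.0]
ft_force: [-0.1, 0.6, -0.0]
width: 52.4
grasp_force: 0.0
```

View pics/w1.png

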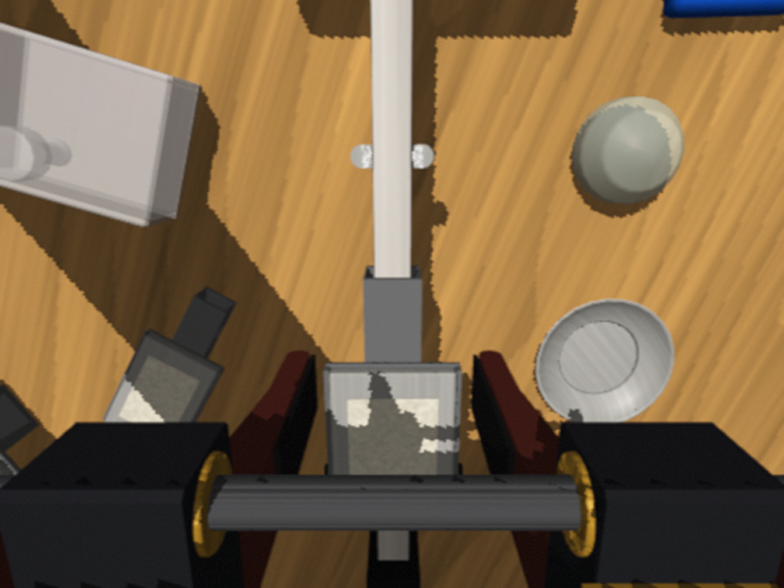

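The wrist picture shows the mouth's top edge at (365–421, 278), buttons at (363,156) and (423,156), and the rail running straight up at u≈392.

```bash
cat > m.py <<'E'
from h import *
import pickle,sys
def rep(f,pts,s=1.4):
    F,K,M=pickle.load(open(f,"rb"))
    return {n:ray(K,M,u/s,v/s,z) for n,u,v,z in pts}
E
python3 - <<'E'
from m import *
r=rep("w1.pkl",[("rt0l",371,0,87),("rt0r",412,0,87),("rt1l",374,270,87),("rt1r",411,270,87),("ml",364,278,91),("mr",422,278,91),("bl",363,156,75),("br",423,156,75)])
for k,v in r.items(): print(k,v.round(1))
a=(r["rt0l"]+r["rt0r"])/2;b=(r["rt1l"]+r["rt1r"])/2;m=(r["ml"]+r["mr"])/2;B=(r["bl"]+r["br"])/2
d=a-b;print("heading",np.degrees(np.arctan2(d[1],d[0])), "widths",[np.linalg.norm(r[x]-r[y]) for x,y in(("rt0l","rt0r"),("rt1l","rt1r"),("ml","mr"),("bl","br"))])
o=status.get_obs();Rm=R.from_rotvec(o["orientation"]).as_matrix()
print("toolx heading",np.degrees(np.arctan2(Rm[1,0],Rm[0,0])),Rm.round(4).tolist())
for n,p in(("railfar",a),("railnear",b),("mouth",m),("btn",B)): print(n,p.round(1),"tool",(Rm.T@(p-o["ee_pos"])).round(1))
E
```

```text
rt0l [475.2  23.9  87. ]
rt0r [493.4  30.9  87. ]
rt1l [522.2 -99.2  87. ]
rt1r [541.1 -92.   87. ]
ml [ 518.5 -104.3   91. ]
mr [547.8 -93.1  91. ]
bl [495.5 -45.2  75. ]
br [525.6 -33.8  75. ]
heading 111.07407263202785 widths [np.float64(19.50539644477334), np.float64(20.21868976438024), np.float64(31.376083285992717), np.float64(32.1833008580832)]
toolx heading 110.86169985019654 [[-0.3561, 0.9344, -0.0003], [0.9344, 0.3561, -0.0], [0.0001, -0.0003, -1.0]]
railfar [484.3  27.4  87. ] tool [143.5  -1.2 134.7]
railnear [531.6 -95.6  87. ] tool [ 11.7  -0.7 134.7]
mouth [533.2 -98.7  91. ] tool [  8.2  -0.4 130.7]
btn [510.5 -39.5  75. ] tool [ 71.6  -0.5 146.7]
```

```bash
python3 -m inch '[[[-6,-0.6,20,0,0,-0.004,60],[-6,-0.6,50,0,0,-0.004,60],[-6,-0.6,80,0,0,-0.004,60],[-6,-0.6,110,0,0,-0.004,60],[-6,-0.6,130,0,0,-0.004,60],[-6,-0.6,147,0,0,-0.004,60],[-6,-0.6,147,0,0,-0.004,60],[-6,-0.6,147,0,0,-0.004,60],[-6,-0.6,147,0,0,-0.004,45],[-6,-0.6,147,0,0,-0.004,40],[-6,-0.6,147,0,0,-0.004,30],[-6,-0.6,147,0,0,-0.004,30],[-6,-0.6,147,0,0,-0.004,30],[-6,-0.6,147,0,0,-0.004,30]]]'
```

```text
t: 3.2
ee_pos: [538.5, -111.2, 75.5]
orientation: [1.774, 2.592, -0.001]
ft_force: [-3.5, -2.3, 5.6]
width: 31.8
grasp_force: 29.9
```

```bash
python3 -m inch '[[[4,0,0,0,0,0,30],[8,0,0,0,0,0,30],[12,0,0,0,0,0,30],[16,0,0,0,0,0,30],[20,0,0,0,0,0,30],[24,0,0,0,0,0,30],[28,0,0,0,0,0,30],[32,0,0,0,0,0,30],[36,0,0,0,0,0,30],[40,0,0,0,0,0,30],[44,0,0,0,0,0,30],[48,0,0,0,0,0,30],[50,0,0,0,0,0,30],[50,0,0,0,0,0,30]]]'
python3 - <<'E'
from h import *
import pickle
d=cam("wrist"); pickle.dump(d,open("w2.pkl","wb"));save("w2",d[0],1.4)
o=status.get_obs();print(o["ft_force"],o["ee_pos"])
E
```

```text
t: 4.6
ee_pos: [520.6, -64.5, 75.5]
orientation: [1.774, 2.592, -0.001]
ft_force: [-1.8, -1.6, 6.8]
width: 31.8
grasp_force: 29.9
[-2.90862213 -1.52949584  5.76378556] [520.53574117 -64.47980523  75.50119205]
```

View pics/w2.png

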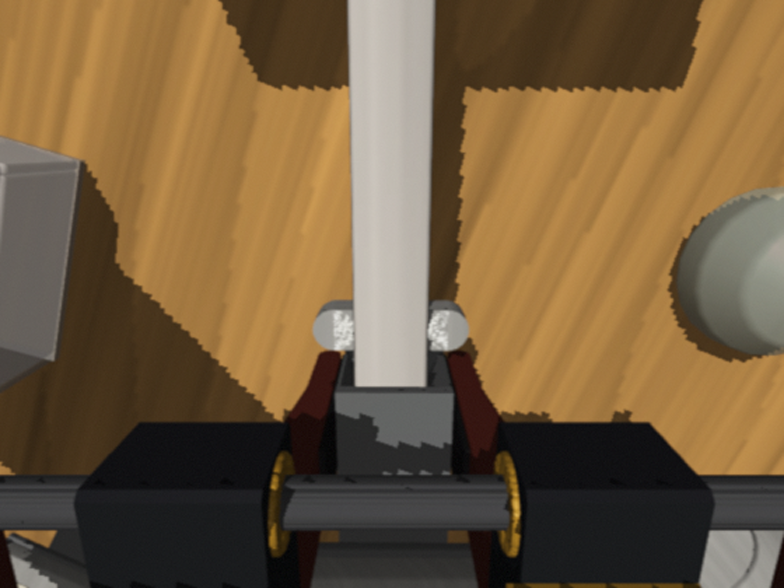

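The mouth's top edge is at v≈388. The buttons span v 302–350, clear ahead of it, and no contact has been made yet.

```bash
python3 - <<'E'
from m import *
o=status.get_obs();Rm=R.from_rotvec(o["orientation"]).as_matrix()
for n,p in rep("w2.pkl",[("m",392,388,91),("bc",390,326,75),("b near edge",460,350,75),("b far",460,302,80),("bl",313,328,75),("br",468,328,75),("rail",(353+432)/2,200,87)]).items(): print(n,(Rm.T@(p-o["ee_pos"])).round(1))
E
```

```text
m [ 14.4  -0.5 -15.5]
bc [26.4 -1.1  0.5]
b near edge [18.9 19.5  0.5]
b far [35.3 18.3 -4.5]
bl [ 25.8 -23.6   0.5]
br [25.8 21.6  0.5]
rail [ 63.9  -0.4 -11.5]
```

```bash
python3 -m inch '[[[1,0,0,0,0,0,30],[2,0,0,0,0,0,30],[3,0,0,0,0,0,30],[4,0,0,0,0,0,30],[4,0,0,0,0,0,30],[4,0,0,0,0,0,60],[4,0,0,0,0,0,60],[4,0,0,0,0,0,60],[4,0,0,0,0,0,60],[4,0,0,0,0,0,60],[12,-0.5,0,0,0,0,60],[17,-0.5,0,0,0,0,60],[21,-0.5,0,0,0,0,60],[21,-0.5,0,0,0,0,60],[21,-0.5,0,0,0,0,60]]]'
python3 - <<'E'
from h import *
import pickle
d=cam("wrist"); pickle.dump(d,open("w3.pkl","wb"));save("w3",d[0],1.4)
E
```

```text
t: 6.15
ee_pos: [512.7, -44.7, 74.7]
orientation: [1.774, 2.592, 0.0]
ft_force: [0.1, 0.2, -0.6]
width: 52.7
grasp_force: 0.0
```

View pics/w3.png

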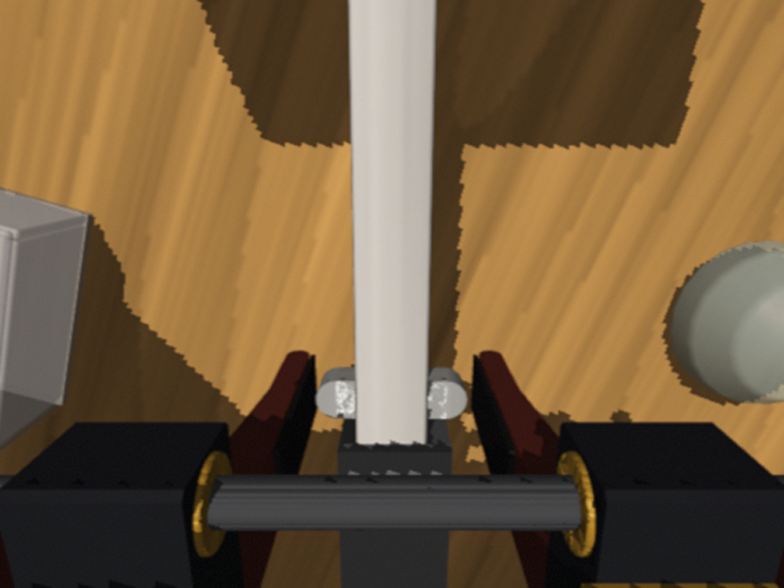

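The open pads now straddle the buttons (v 367–418), and the sled's mouth is just behind them at v≈445.

```bash
python3 - <<'E'
from m import *
o=status.get_obs();Rm=R.from_rotvec(o["orientation"]).as_matrix();print(o["ee_pos"])
for n,p in rep("w3.pkl",[("m",392,445,91),("bc",390,395,75),("b near edge",460,418,75),("pad front tip",295,352,56),("bl",316,397,75),("br",467,397,75),("rail",393,300,87)]).items(): print(n,(Rm.T@(p-o["ee_pos"])).round(1))
E
```

```text
[512.74264656 -44.82714575  74.72006913]
m [ -2.3  -0.6 -16.3]
bc [ 4.8 -1.2 -0.3]
b near edge [-2.9 20.2 -0.3]
pad front tip [ 11.  -33.   18.7]
bl [  4.1 -23.6  -0.3]
br [ 4.1 22.1 -0.3]
rail [ 38.3  -0.3 -12.3]
```

```bash
python3 -m inch '[[[0,-0.4,0,0,0,0,60],[0,-0.4,0,0,0,0,50],[0,-0.4,0,0,0,0,42],[0,-0.4,0,0,0,0,36],[0,-0.4,0,0,0,0,30],[0,-0.4,0,0,0,0,30],[0,-0.4,0,0,0,0,30],[0,-0.4,0,0,0,0,30],[0,-0.4,0,0,0,0,30]]]'
```

```text
t: 7.1
ee_pos: [512.3, -45.1, 74.7]
orientation: [1.775, 2.592, -0.0]
ft_force: [0.5, -1.5, -0.8]
width: 31.4
grasp_force: 30.0
```

```bash
python3 -m inch '[[[1,0,0,0,0,0,30],[2,0,0,0,0,0,30],[3,0,0,0,0,0,30],[4,0,0,0,0,0,30],[4,0,0,0,0,0,30]]]'
```

```text
t: 7.6
ee_pos: [510.8, -41.1, 74.7]
orientation: [-1.775, -2.592, -0.0]
ft_force: [0.5, -2.3, -0.8]
width: 31.4
grasp_force: 30.0
```

Low force, so the buttons are being swallowed.

```bash
python3 -m inch '[[[1,0,0,0,0,0,30],[2,0,0,0,0,0,30],[3,0,0,0,0,0,30],[4,0,0,0,0,0,30],[5,0,0,0,0,0,30],[6,0,0,0,0,0,30],[6,0,0,0,0,0,30]]]'
```

```text
t: 8.3
ee_pos: [508.9, -35.9, 74.8]
orientation: [1.774, 2.592, 0.0]
ft_force: [1.3, -4.6, -1.5]
width: 31.6
grasp_force: 30.0
```

```bash
python3 -m inch '[[[1,0,0,0,0,0,30],[2,0,0,0,0,0,30],[3,0,0,0,0,0,30],[4,0,0,0,0,0,30],[5,0,0,0,0,0,30],[6,0,0,0,0,0,30],[7,0,0,0,0,0,30],[8,0,0,0,0,0,30],[9,0,0,0,0,0,30],[10,0,0,0,0,0,30],[10,0,0,0,0,0,30]]]'; python3 -m inch '[[[2,0,0,0,0,0,30],[3,0,0,0,0,0,30],[4,0,0,0,0,0,30],[5,0,0,0,0,0,30],[6,0,0,0,0,0,30],[7,0,0,0,0,0,30],[8,0,0,0,0,0,30],[9,0,0,0,0,0,30],[9,0,0,0,0,0,30]]]'
python3 - <<'E'
from h import *
import pickle
d=cam("wrist"); pickle.dump(d,open("w4.pkl","wb"));e=cam("scene")
f=cv2.resize(e[0][185:235,260:340],(640,400),interpolation=cv2.INTER_CUBIC);save("s4",f)
E
```

```text
t: 9.4
ee_pos: [504.9, -26.1, 74.7]
orientation: [-1.775, -2.592, -0.0]
ft_force: [0.7, -1.6, -0.3]
width: 31.7
grasp_force: 30.0
t: 10.3
ee_pos: [501.7, -17.8, 74.7]
orientation: [-1.775, -2.592, -0.0]
ft_force: [1.1, -1.2, -0.1]
width: 31.8
grasp_force: 30.0
```

View pics/s4.png

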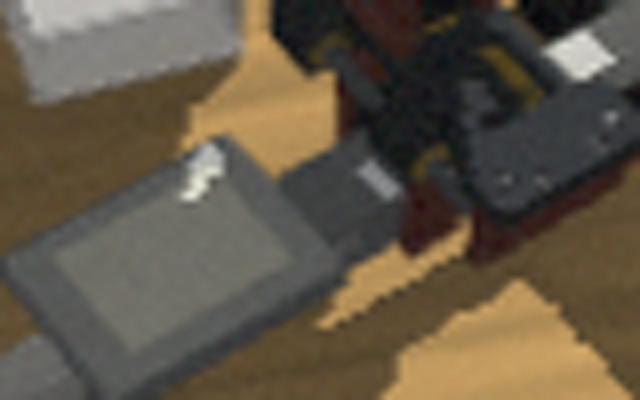

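The sled is about 22 mm past the buttons and no button has popped out yet. I'll creep forward from here.

```bash
python3 -m inch '[[[1,0,0,0,0,0,30],[2,0,0,0,0,0,30],[3,0,0,0,0,0,30],[4,0,0,0,0,0,30],[4.5,0,0,0,0,0,30],[5,0,0,0,0,0,30],[5.5,0,0,0,0,0,30],[5.5,0,0,0,0,0,30]]]'; python3 -m inch '[[[0.5,0,0,0,0,0,30],[0.5,0,0,0,0,0,30]]]';python3 -m inch '[[[0.5,0,0,0,0,0,30],[0.5,0,0,0,0,0,30]]]'
python3 - <<'E'
from h import *
e=cam("scene")
print(status.get_obs()["ft_force"])
f=cv2.resize(e[0][185:235,260:340],(640,400),interpolation=cv2.INTER_CUBIC);save("s5",np.clip(f*1.6,0,255).astype(np.uint8))
E
```

```text
t: 11.2
ee_pos: [499.6, -12.6, 74.7]
orientation: [-1.775, -2.592, -0.0]
ft_force: [-0.6, 2.0, 1.3]
width: 31.5
grasp_force: 30.0
t: 11.4
ee_pos: [499.4, -12.2, 74.7]
orientation: [-1.775, -2.592, -0.0]
ft_force: [-0.9, 2.5, 1.7]
width: 31.8
grasp_force: 30.0
t: 11.6
ee_pos: [499.3, -11.8, 74.7]
orientation: [-1.775, -2.592, 0.0]
ft_force: [-0.5, 1.3, 1.2]
width: 32.0
grasp_force: 30.0
[-1.21801692  2.82763742  2.49160645]
```

View pics/s5.png

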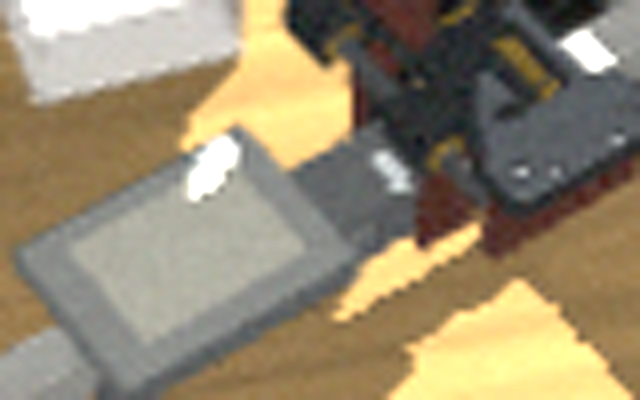

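Force has turned forward, which means the buttons' round noses are pulling into the holes. I'll continue in 0.5 mm steps.

```bash
for i in 1 2; do python3 -m inch '[[[0.5,0,0,0,0,0,30],[0.5,0,0,0,0,0,30]]]'; done
python3 - <<'E'
from h import *
import pickle
d=pickle.load(open("c0.pkl","rb"))
K,M=d["scene"][1:];K2,M2=d["side"][1:]
o=status.get_obs();print(o["ft_force"])
e=cam("scene");g=cam("side")
ax=np.array([510.5,-40,75]);y=np.array([-.934,-.356,0])
p=proj(K,M,ax-y*20);q=proj(K2,M2,ax+y*20);print(p,q)
def c(f,p):
    u,v=int(p[0]),int(p[1]);return cv2.resize(f[v-16:v+16,u-16:u+16],(390,390),interpolation=cv2.INTER_CUBIC)
save("s6",np.clip(np.hstack([c(e[0],p),c(g[0],q)])*1.5,0,255).astype(np.uint8))
E
```

```text
t: 11.85
ee_pos: [499.1, -11.4, 74.7]
orientation: [-1.775, -2.592, 0.0]
ft_force: [-0.8, 3.5, 1.5]
width: 31.7
grasp_force: 30.0
t: 12.05
ee_pos: [499.0, -10.9, 74.7]
orientation: [-1.775, -2.592, -0.0]
ft_force: [-1.9, 4.0, 2.8]
width: 31.6
grasp_force: 30.0
[-1.85225258  4.0127731   2.80952467]
[307.17361852 215.00734393] [268.12274269 186.19104167]
```

View pics/s6.png

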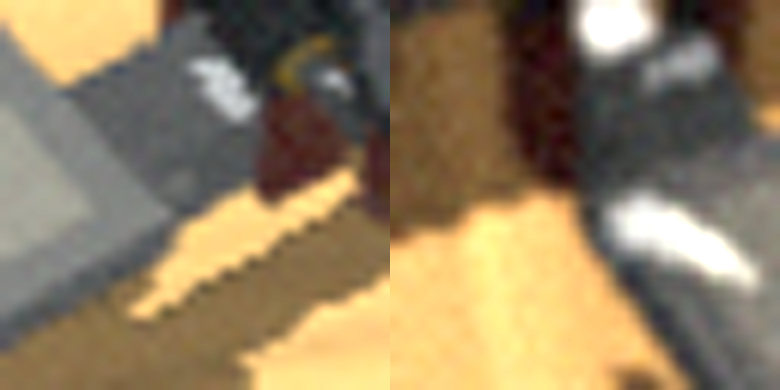

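A faint button nose shows in the hole on the far side at crop (185,190). The sled is still being pulled forward, so I'll continue.

```bash
for i in 1 2 3; do python3 -m inch '[[[0.4,0,0,0,0,0,30],[0.5,0,0,0,0,0,30]]]' | grep -E "ee_pos|ft_f|width"; done
```

```text
ee_pos: [498.8, -10.5, 74.7]
ft_force: [-0.9, 3.1, 1.9]
width: 31.7
ee_pos: [498.6, -9.9, 74.6]
ft_force: [-2.0, 4.0, 2.9]
width: 31.5
ee_pos: [498.1, -9.2, 74.7]
ft_force: [-3.2, 5.3, 4.4]
width: 31.9
```

```bash
for i in 1 2; do python3 -m inch '[[[0.4,0,0,0,0,0,30],[0.5,0,0,0,0,0,30]]]' | grep -E "ee_pos|ft_f|width"; done
```

```text
ee_pos: [498.1, -9.1, 74.7]
ft_force: [-2.1, 3.2, 2.8]
width: 31.5
ee_pos: [498.2, -9.0, 74.7]
ft_force: [-1.0, 0.1, 1.9]
width: 31.4
```

The force peaked, the sled snapped forward, and the force dropped to about 0. That indicates both buttons popped. I'll release, lift and look.

```bash
python3 -m inch '[[[0,0,0,0,0,0,36],[0,0,0,0,0,0,45],[0,0,0,0,0,0,60],[0,0,0,0,0,0,60],[0,0,0,0,0,0,60],[0,0,-20,0,0,0,60],[0,0,-50,0,0,0,60],[0,0,-90,0,0,0,60],[0,0,-120,0,0,0,60],[-40,0,-130,0,0,0,60],[-85,0,-130,0,0,0,60],[-95,0,-130,0,0,0,60],[-95,0,-130,0,0,0,60],[-95,0,-130,0,0,0,60],[-95,0,-130,0,0,0,60]]]'
python3 - <<'E'
from h import *
import pickle
d=cam("wrist"); pickle.dump(d,open("w5.pkl","wb"));save("w5",d[0],1.4)
E
```

```text
t: 14.65
ee_pos: [531.6, -96.1, 204.2]
orientation: [-1.773, -2.592, 0.001]
ft_force: [-0.3, -0.6, -0.3]
width: 52.8
grasp_force: 0.0
```

View pics/w5.png

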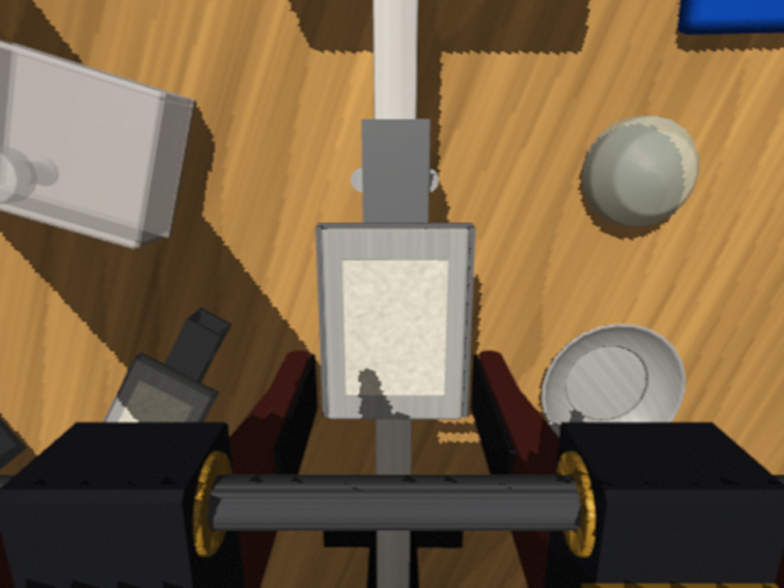

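Both noses stand out through the sides, at (351,180) and (439,180). The mouth is at v≈120. I'll check the numbers.

```bash
python3 - <<'E'
from m import *
r=rep("w5.pkl",[("m",395,120,91),("bl",351,180,75),("br",439,180,75)])
o=status.get_obs();Rm=R.from_rotvec(o["orientation"]).as_matrix()
for n in r: r[n]=Rm.T@(r[n]-o["ee_pos"]);print(n,r[n].round(1))
print("span",r["br"][1]-r["bl"][1],"mouth ahead",r["m"][0]-(r["bl"][0]+r["br"][0])/2)
E
```

```text
m [ 88.5   0.3 113.4]
bl [ 60.1 -22.1 129.4]
br [ 60.1  22.9 129.3]
span 44.924849868148186 mouth ahead 28.313225834344763
```

The noses span 45 mm (44 expected when fully out), and the mouth is about 28 mm past the buttons, inside the 26–34 window. I'll hand it in.

```bash
python3 -c "
from workcell import ctrl
print(ctrl.close_job())"
```

```text
the job is handed in; nothing more can be done
None
```

The sled is locked on its rail: both buttons stand fully out through its side holes (about 45 mm over the noses, mouth about 28 mm past them), the gripper is released and clear, and the job was handed in at about 15 s; no verdict came back.

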